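Run the lid seam of a meal tray and hold the sealer lever at its third click

ROBOT

A 6-joint arm with a two-finger parallel gripper is mounted at the origin on the work surface. World frame = base frame: x ahead of the robot, y to its left, z up, the work surface at z = 0. Lengths are in m, angles in rad, forces in N, time in s.
With the tool pointing down it reaches from about 0.3 to 0.875 m from the base axis. Payload 4.2 kg.
Tool frame: the origin (TCP) lies on the centre line of the jaws, within the pads' length; the fingertips stand robot.tip_reach ahead of it and the grasp point (between the pads) lies 3 mm ahead of it (robot.tip_reach is the distance from the TCP to the fingertips, in m); z points along the fingers, y is the line along which they close (so a half turn about z gives the same grasp; the last joint's range is limited). The gripper opens to 85 mm and grips with 20 to 120 N. Pads are 22 mm wide; open, the fingers measure 114 mm over their backs; the gripper's body (76 mm by 85 mm) begins 54 mm behind the grasp point. The pads swing forward as they close: fully open they stand 13 mm farther back than shut.
Start: joints at [-0.02, 0.32, 1.565, -0, 1.257, -0.02], TCP at [0.575, 0, 0.231] pointing down, gripper open.
Joint ranges: [-3.11, 3.11], [-0.84, 2.01], [0.21, 2.61], [-1.34, 4.49], [0.05, 2.63], [-2.56, 2.56]. Speed limits (rad/s): [2.57, 2.57, 3.14, 3.14, 3.14, 3.14].

INTERFACE

Orientations are given as a unit quaternion [x, y, z, w].
In Python, from cell import robot, kinematics, monitor, viewer gives the robot as it stands. Calls block until the motion is done:
- robot.move_to(position, orientation): joint-space move of the TCP to a pose.
- robot.move_linear(position, orientation=None, vel=0.15): straight line of the TCP; orientation=None keeps the orientation; vel is the mean speed in m/s.
- robot.movej(angles): joint-space move.
- robot.set_gripper(opening): opening from 0.0 (shut) to 1.0 (fully open); the grip force is fixed at half the most; returns when the fingers have stopped.
- robot.dwell(seconds).
- kinematics.ik(position, orientation): joint angles nearest the present ones, or None.
- monitor.get_state(): the state.
- viewer.read_camera(name): name is "scene" or "side" or "wrist"; returns the picture (420x560x3 uint8, blue, green, red); there is no depth.
- viewer.get_calibration(name): a dict with "K" (3x3 intrinsics, pixels), "camera_from_world" (4x4, takes a point from world to camera coordinates). Camera axes: x right, y down, z forward; pixel columns grow to the right and rows downward; lengths in m; the calibration is good to about 2 mm. A picture is of the moment at which its call begins: read the wrist's pose just before it. get_calibration takes no time and is no camera call; for the wrist camera it gives the pose at the moment of the call.
A pose or a line that the arm cannot do raises robot.Unreachable and nothing moves.
- robot.sign_off(): hands the job in; it is judged then, once.
Trained networks look in the newest picture that a camera, given by its name, has taken for a name from the list of things; names that differ only in an ending like _2 or _b are one class to them, and where a whole thing is asked for, a point or a joint stands for the part that bears it (a point fixed in the world has none). Each returns a list of dicts, best first, with "p" (0 to 1); they miss things now and then, are a little off and sometimes report something else, mostly with a low value. They report only what shows in the picture. A call takes as long as a camera call. They do not tell look-alikes from the thing itself.
- viewer.boxes_of(thing, camera): "extent" ([left, top, right, bottom] as shares, 0 to 1, of the picture: columns of its width, rows of its height, round what is visible of it).
- viewer.silhouettes(thing, camera): "region" (420x560 bool, what is visible of it) and "extent" ([left, top, right, bottom] as shares, 0 to 1, of the picture: columns of its width, rows of its height, round what is visible of it).
The state is a dict: "time_s": time; "joints": joint angles; "qvel": joint speeds; "tau": joint torques, N m; "tool_pos": TCP position; "eef_rot": TCP orientation; "force": force on the tool from outside, world axes, zero at the start; "torque": the same for the moment, N m; "gripper_width": opening from 0.0 (shut) to 1.0 (fully open); "finger_force": force on a finger pad.
Only numpy, scipy, OpenCV 4.12 (cv2) and the standard library are available. Lean on these libraries where they do the work, as an engineer would, in place of code of your own. Each camera call takes 0.05 s, during which the arm holds its last target. There are 200 camera calls.

TASK

Take the sealing stick out of its holder and, pressing lightly, run its tip slowly along the L-shaped channel in the meal tray's lid, from the end beside the round pull tab, round the corner, to the other end. Then, with the same stick, push the sealer's square dish lever down past its first two clicks to the third mark and no further, touching the sealer with the stick only. Finish while still gripping the stick and holding the lever there against its spring, and leave the other things on the bench where they are.

Things in the scene. Friction and masses are not known exactly. Their poses are not given: they have to be found in the camera images.
- stick: the sealing stick, 148 mm long, about 0.12 kg (varies), loose: a white square handle 24 x 24 mm and 70 mm long on top of a round steel shaft 12 mm thick that ends in a rounded tip 9 mm wide. It starts upright in its holder. Origin at the very end of the tip, z along the stick towards the handle, x and y square to the handle's faces.
- stick_grip (a point): centre of the stick's handle, 113 mm above its tip, 35 mm below its top end; axes as the stick's, x and y square to the handle's faces.
- stick_tip (a point): the very end of the stick's tip.
- holder: fixed grey block 70 x 70 mm, 80 mm high, with an upright hole 18 mm wide through its middle; the stick's shaft hangs 78 mm down in the hole and its handle rests on the top of the block, so lift the stick straight up by more than 80 mm. Origin under its centre. Holder and sealer stand on opposite sides of the tray and may swap sides.
- lid (a joint): how far the lid is pushed down, m: 0 at rest, stop at 0.010. The lid (130 x 190 mm, grey, white channel floor and tab, on a black tray in a low nest) sinks straight down as a whole: it starts to give at 1.5 N and takes 0.4 N more per mm. Run the seam with it 1 to 7 mm down; 9 mm crushes it. Channel 16 mm wide, 5 mm deep, open on top, its floor 52 mm above the bench at rest.
- seam_start (a point): a point on the centre line of the lid's L-shaped channel, on the channel floor: where the seam starts, beside the round white pull tab (36 mm wide) that sticks out of the lid's edge; the channel goes on 12 mm beyond the point. Sites of the lid sink with it. Axes of the lid: the long leg runs from here along -y for 150 mm, then the short leg along +x for 90 mm, z up.
- seam_a (a point): a point on the centre line of the lid's L-shaped channel, on the channel floor: 50 mm along the long leg from the start.
- seam_b (a point): a point on the centre line of the lid's L-shaped channel, on the channel floor: 100 mm along the long leg from the start.
- seam_corner (a point): a point on the centre line of the lid's L-shaped channel, on the channel floor: the corner, 150 mm from the start, where the channel turns by 90 degrees.
- seam_c (a point): a point on the centre line of the lid's L-shaped channel, on the channel floor: half-way along the short leg, 45 mm from the corner.
- seam_end (a point): a point on the centre line of the lid's L-shaped channel, on the channel floor: the end of the seam, 90 mm from the corner; the channel goes on 12 mm beyond it.
- sealer: fixed sealer: a white column 90 x 90 mm, 150 mm high, that stands between the robot and the lever. Origin on the bench right below the lever's dish, x pointing from the column to the dish; the column's near face is 32 mm behind the dish's centre (at x = -0.032). Three pairs of dark marks beside the slot in that face show the heights of the dish floor at clicks one, two and three: 12, 24 and 36 mm below its rest height.
- lever (a joint): how far the sealer's lever is pushed down, m: 0 at rest, clicks at 0.012, 0.024 and 0.036, stop at 0.050. It slides straight down; a spring always drives it back up to 0 when let go, with about 4 N at the top and 8 N at the third click; about 2 N more is felt just before each click (and before a further one past the third, at 0.042).
- lever_dish (a point): centre of the floor of the lever's dish: a black plate 48 x 48 mm whose floor of 42 x 42 mm lies within a rim 5 mm high, at rest 136 mm above the bench. Moves with the lever; z up.
There are look-alikes about, which are no part of the job. Several things have the shape of the stick; the one meant has the colours described above.

How it is judged:
By the outcome, as a careful person would: the job done as asked, in the order asked, and still so for the second after the job is handed in, while the arm keeps its last pose, push and grip.
It also fails if it takes over 67 s, if anything falls off the work surface, if the arm or the gripper's body presses on something with over 40 N, if the wrist force passes 120 N, or if a joint passes its speed limit or range.

## Working session

There is one attempt and no reset: what is moved stays moved. The work goes in short steps, each a Python script; the robot and the scene stay as the last script left them, time stands still between calls to the robot, and variables do not carry over. Pictures are saved under pics/ and viewed, at most 10 in all, crops included, and the job is handed in when it is done.

```bash
ls; mkdir -p pics
python3 - <<'E'
from cell import robot, kinematics, monitor, viewer
import cv2, numpy as np
a=viewer.read_camera("scene");b=viewer.read_camera("side")
cv2.imwrite("pics/scene.png",a);cv2.imwrite("pics/side.png",b)
for c in("scene","side","wrist"):
    k=viewer.get_calibration(c);print(c,np.round(k["K"],1).tolist(),np.round(k["camera_from_world"],3).tolist())
s=monitor.get_state();print(s, robot.tip_reach)
E
```

```text
pics
scene [[414.8, 0.0, 280.6], [0.0, 414.8, 209.7], [0.0, 0.0, 1.0]] [[0.041, 0.999, -0.014, -0.023], [0.607, -0.036, -0.794, -0.258], [-0.793, 0.024, -0.608, 1.27], [0.0, 0.0, 0.0, 1.0]]
side [[503.3, 0.0, 274.0], [0.0, 503.3, 214.3], [0.0, 0.0, 1.0]] [[-0.934, -0.357, -0.016, 0.529], [-0.266, 0.723, -0.637, 0.21], [0.239, -0.591, -0.771, 1.058], [0.0, 0.0, 0.0, 1.0]]
wrist [[322.9, 0.0, 283.1], [0.0, 322.9, 211.1], [0.0, 0.0, 1.0]] [[1.0, -0.001, -0.002, -0.574], [-0.001, -0.964, 0.266, -0.034], [-0.002, -0.266, -0.964, 0.379], [0.0, 0.0, 0.0, 1.0]]
{'time_s': 0.1, 'joints': array([-2.00501076e-02,  3.20231024e-01,  1.56554079e+00, -1.81760025e-05,
        1.25739902e+00, -1.99382089e-02]), 'qvel': array([-5.54348495e-05, -1.65687958e-03, -2.24868736e-03, -1.16599022e-03,
       -3.40656823e-03,  1.59759185e-03]), 'tau': array([ 1.04973515e-04, -4.16406476e+01, -2.34704268e+01,  6.91456876e-05,
        4.87309400e-03, -3.56914008e-06]), 'tool_pos': array([ 5.74581384e-01, -2.51554103e-05,  2.30570884e-01]), 'eef_rot': array([ 7.07144136e-01,  7.07068984e-01, -5.52936242e-04, -5.63026277e-04]), 'force': array([-0.90717706, -0.82077452,  0.1839481 ]), 'torque': array([-0.00682841,  0.00087791,  0.01739878]), 'finger_force': 0.0, 'gripper_width': 1.0001968154910479} 0.022
```

View pics/scene.png

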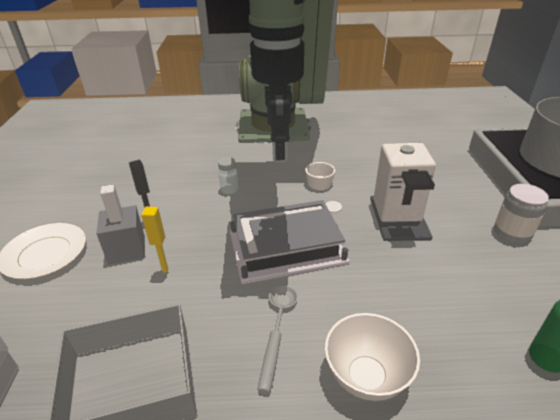

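View pics/side.png

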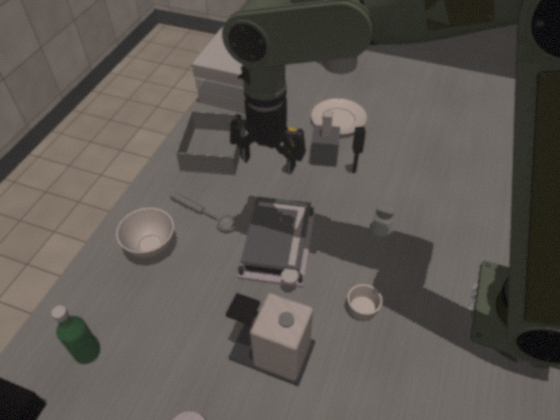

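```bash
cat > h.py <<'E'
from cell import robot, kinematics, monitor, viewer
import cv2, numpy as np
def ray(cam,u,v,z,cal=None):
    k=cal or viewer.get_calibration(cam);T=np.array(k["camera_from_world"]);R,t=T[:3,:3],T[:3,3]
    o=-R.T@t;d=R.T@np.linalg.solve(np.array(k["K"]),[u,v,1.]);return o+d*(z-o[2])/d[2]
def proj(cam,P,cal=None):
    k=cal or viewer.get_calibration(cam);T=np.array(k["camera_from_world"]);c=T[:3,:3]@np.array(P)+T[:3,3];q=np.array(k["K"])@c;return q[:2]/q[2]
E
python3 - <<'E'
import cv2,numpy as np
a=cv2.imread("pics/scene.png");b=cv2.imread("pics/side.png")
def crop(i,x,y,w,h,s):
    return cv2.resize(i[y:y+h,x:x+w],None,fx=s,fy=s,interpolation=cv2.INTER_CUBIC)
# 4 tiles 400x300
t=[crop(a,220,190,133,100,3),crop(a,80,150,100,125,2.4),crop(a,360,135,100,100,3),crop(b,232,185,90,100,3)]
o=np.zeros((600,800,3),np.uint8)
for n,i in enumerate(t):
    y,x=300*(n//2),400*(n%2);o[y:y+i.shape[0],x:x+i.shape[1]]=i[:300,:400]
o=np.clip(o.astype(float)*1.4,0,255).astype(np.uint8)
cv2.imwrite("pics/c1.png",o)
E
```

```text
(no output)
```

View pics/c1.png

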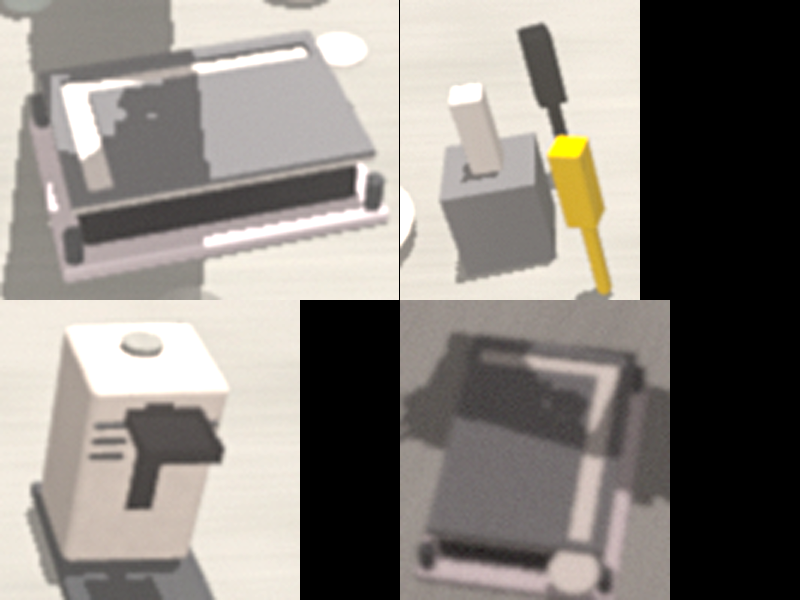

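Run:
```python
from h import *
A=lambda x,y,z,n:print(n,np.round(ray("scene",x,y,z),4))
t2=lambda x,y:(80+(x-400)/2.4,150+y/2.4)
t1=lambda x,y:(220+x/3,190+y/3)
t3=lambda x,y:(360+x/3,135+(y-300)/3)
t4=lambda x,y:(232+(x-400)/3,185+(y-300)/3)
A(*t2(468,92),.150,"stick top")
for p in((447,150),(537,138),(443,196),(546,182)):A(*t2(*p),.08,"holder top")
for p in((466,268),(553,260)):A(*t2(*p),0,"holder bot")
A(*t2(570,148),.148,"yellow top148");A(*t2(605,290),0,"yellow bot")
A(*t2(538,33),.148,"black top148");A(*t2(562,133),.0,"black low")
for p in((42,74),(313,33),(375,152),(70,205)):A(*t1(*p),.057,"lid corners?")
A(*t1(342,49),.055,"tab")
for p in((307,54),(75,92),(98,188)):A(*t1(*p),.052,"chan st/corner/end")
S=lambda x,y,z,n:print(n,np.round(ray("side",*t4(x,y),z),4))
S(573,572,.055,"tab side")
for p in((580,540),(608,370),(483,357)):S(*p,.052,"side st/corner/end")
for p in((126,412),(205,408),(222,446),(140,460)):A(*t3(*p),.141,"dish top")
for p in((68,326),(190,322),(228,390),(95,395)):A(*t3(*p),.150,"col top")
for n in("stick_tip","stick","lid","seam_start","lever_dish","lever","holder","sealer"):
  for c in("scene","side"):
    r=viewer.boxes_of(n,c)
    print(n,c,[(round(q["p"],2),np.round(np.array(q["extent"])*[560,420,560,420]).tolist()) for q in r[:4]])
```

```text
stick top [ 0.5402 -0.3066  0.15  ]
holder top [ 0.5182 -0.3481  0.08  ]
holder top [ 0.5063 -0.2789  0.08  ]
holder top [ 0.5761 -0.3336  0.08  ]
holder top [ 0.5638 -0.2587  0.08  ]
holder bot [ 0.5721 -0.3387  0.    ]
holder bot [ 0.5666 -0.2697  0.    ]
yellow top148 [ 0.6113 -0.2167  0.148 ]
yellow bot [ 0.6032 -0.2209  0.    ]
black top148 [ 0.4542 -0.275   0.148 ]
black low [ 0.3915 -0.2996  0.    ]
lid corners? [ 0.5109 -0.0909  0.057 ]
lid corners? [0.4758 0.0945 0.057 ]
lid corners? [0.6005 0.117  0.057 ]
lid corners? [ 0.6366 -0.0685  0.057 ]
tab [0.4927 0.1124 0.055 ]
chan st/corner/end [0.4929 0.0885 0.052 ]
chan st/corner/end [ 0.525  -0.0689  0.052 ]
chan st/corner/end [ 0.6177 -0.0526  0.052 ]
tab side [0.4862 0.1156 0.055 ]
side st/corner/end [0.4913 0.0865 0.052 ]
side st/corner/end [ 0.5244 -0.0717  0.052 ]
side st/corner/end [ 0.6216 -0.0503  0.052 ]
dish top [0.5067 0.2345 0.141 ]
dish top [0.5052 0.2856 0.141 ]
dish top [0.5482 0.2819 0.141 ]
dish top [0.56   0.2283 0.141 ]
col top [0.4091 0.2195 0.15  ]
col top [0.409  0.3046 0.15  ]
col top [0.499  0.3005 0.15
[... 582 characters left out ...]
3.0, 260.0])]
lid side [(0.97, [240.0, 198.0, 311.0, 283.0])]
seam_start scene [(0.74, [234.0, 202.0, 346.0, 260.0])]
seam_start side [(0.95, [240.0, 194.0, 313.0, 281.0])]
lever_dish scene [(0.8, [400.0, 170.0, 435.0, 189.0])]
lever_dish side [(0.83, [229.0, 295.0, 261.0, 326.0])]
lever scene [(0.71, [371.0, 141.0, 436.0, 243.0]), (0.62, [402.0, 172.0, 433.0, 190.0])]
lever side [(0.7, [230.0, 295.0, 315.0, 386.0]), (0.58, [227.0, 292.0, 260.0, 327.0])]
holder scene [(0.65, [93.0, 206.0, 144.0, 263.0]), (0.16, [232.0, 202.0, 343.0, 256.0])]
holder side [(0.8, [309.0, 126.0, 341.0, 165.0])]
sealer scene [(0.61, [370.0, 142.0, 433.0, 243.0])]
sealer side [(0.85, [228.0, 293.0, 316.0, 387.0])]
```

The scene shows the lid at around (285,235) with its tab at (333,207), and the sealer's dish at (416,180). There are three stick shapes: black (140,180), yellow (154,240) and white (112,203). The white one stands in the grey holder, which fits the description, and the enlarged crop confirms it. I'll move above it and look from close by.

```bash
cat >> h.py <<'E'
from scipy.spatial.transform import Rotation as Ro
def quat(yaw): # tool down, fingers close along direction yaw+90deg (y')
    c,s=np.cos(yaw),np.sin(yaw)
    return Ro.from_matrix(np.array([[c,s,0],[s,-c,0],[0,0,-1]])).as_quat()
E
python3 - <<'E'
from h import *
w=viewer.read_camera("wrist");cv2.imwrite("pics/w0.png",w)
best=None
for yaw in(.19,.19+np.pi,.19+np.pi/2,.19-np.pi/2):
    print(round(yaw,2),[ (None if (q:=kinematics.ik(p,quat(yaw))) is None else np.round(q,2).tolist()) for p in([.541,-.306,.28],[.493,.0885,.16],[.531,.257,.22])])
robot.set_gripper(0.6)
robot.move_to([.541,-.306,.30],quat(.19))
import numpy as np
cal=viewer.get_calibration("wrist");np.save("cal1.npy",cal,allow_pickle=True)
w1=viewer.read_camera("wrist");cv2.imwrite("pics/w1.png",w1)
print(monitor.get_state()["time_s"], proj("wrist",[.54,-.306,.15]),robot.tip_reach)
cv2.imwrite("pics/w01.png",np.hstack([cv2.resize(w,(400,300)),cv2.resize(w1,(400,300))]))
E
```

```text
0.19 [[-0.53, 0.37, 1.37, -0.0, 1.41, 0.85], [0.15, 0.26, 1.84, -0.0, 1.04, 1.54], [0.43, 0.35, 1.55, -0.0, 1.24, 1.81]]
3.33 [[-0.53, 0.37, 1.37, -0.0, 1.41, -2.29], [0.15, 0.26, 1.84, -0.0, 1.04, -1.61], [0.43, 0.35, 1.55, -0.0, 1.24, -1.33]]
1.76 [[-0.53, 0.37, 1.37, -0.0, 1.41, -0.72], [0.15, 0.26, 1.84, -0.0, 1.04, -0.04], [0.43, 0.35, 1.55, -0.0, 1.24, 0.24]]
-1.38 [[-0.53, 0.37, 1.37, -0.0, 1.41, 2.42], None, None]
2.6333 [284.53344814 199.10783121] 0.022
```

View pics/w01.png

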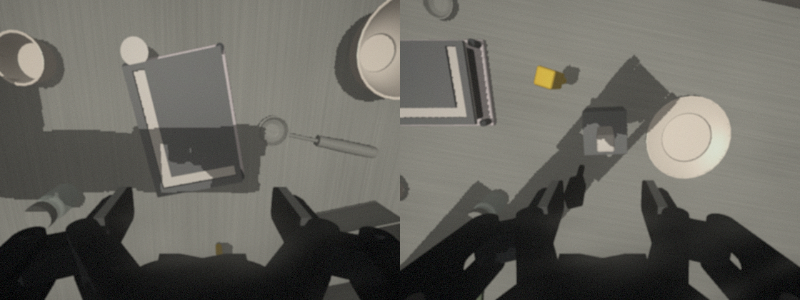

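Run:
```python
import cv2,numpy as np
a=cv2.imread("pics/w0.png");b=cv2.imread("pics/w1.png")
o=np.zeros((600,800,3),np.uint8)
o[:,:400]=cv2.resize(a[45:285,170:370][:240,:160+40],None,fx=2,fy=2.5,interpolation=cv2.INTER_CUBIC)[:600,:400]
o[:400,400:]=cv2.resize(b[155:235,245:325],(400,400),interpolation=cv2.INTER_CUBIC)
cv2.imwrite("pics/c2.png",np.clip(o*1.8,0,255).astype(np.uint8))
```

```text
(no output)
```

View pics/c2.png

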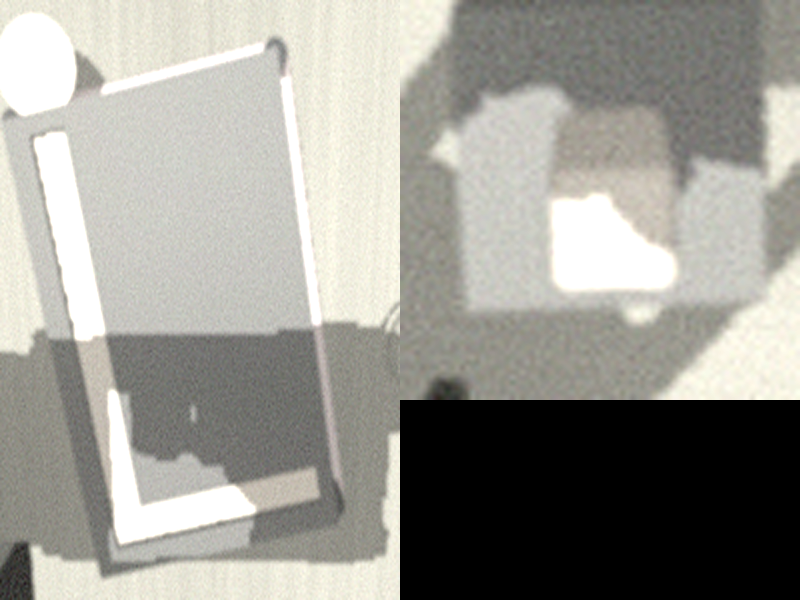

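Run:
```python
from h import *
cal=np.load("cal1.npy",allow_pickle=True).item()
# rebuild start cal from tool pose: camera fixed in tool
from scipy.spatial.transform import Rotation as Ro
T=np.array(cal["camera_from_world"]);s=monitor.get_state()
W=np.eye(4);W[:3,:3]=Ro.from_quat(s["eef_rot"]).as_matrix();W[:3,3]=s["tool_pos"]
W0=np.eye(4);W0[:3,:3]=Ro.from_quat([.707144136,.707068984,-.000552936,-.000563026]).as_matrix();W0[:3,3]=[.574581384,-.00002516,.230570884]
cal0=dict(K=cal["K"],camera_from_world=T@W@np.linalg.inv(W0));print(np.round(cal0["camera_from_world"],3).tolist())
print("stick",ray("",287.6,200.6,.150,cal), s["tool_pos"])
for a,b in(((550,290),(677,290)),((550,170),(550,285))):
    p=[ray("",245+(x-400)/5,155+y/5,.15,cal) for x,y in(a,b)];d=p[1]-p[0];print("edge",np.degrees(np.arctan2(d[1],d[0])),np.hypot(*d[:2]))
f=lambda x,y,z=.052:ray("",170+x/2,45+y/2.5,z,cal0)
e0=f(50,134);m=f(90,340);co=f(118,543);ci=f(140,505);e1=f(318,482)
c=(co+ci)/2
for n,v in dict(end0=e0,mid=m,corner=c,end1=e1,tab=f(38,63,.055)).items():print(n,np.round(v,4))
print("lens",np.linalg.norm(e0-c),"want162",np.linalg.norm(e1-c),"want 102",np.linalg.norm(co-ci),"want 22.6")
d=e0-c;print("yaw long",np.degrees(np.arctan2(-d[0],d[1])));d=e1-c;print("yaw short",np.degrees(np.arctan2(d[1],d[0])))
```

```text
[[1.0, -0.002, -0.003, -0.574], [-0.001, -0.964, 0.267, -0.034], [-0.003, -0.267, -0.964, 0.379], [0.0, 0.0, 0.0, 1.0]]
stick [ 0.53902924 -0.30936121  0.15      ] [ 0.54131103 -0.30479412  0.29964265]
edge -79.05075548325104 0.023887535281295558
edge -169.46765240196078 0.022012954728337943
end0 [0.4914 0.0888 0.052 ]
mid [0.5058 0.0103 0.052 ]
corner [ 0.522  -0.0697  0.052 ]
end1 [ 0.6227 -0.0505  0.052 ]
tab [0.4886 0.1131 0.055 ]
lens 0.16135022432882848 want162 0.10244901395116943 want 102 0.02157894864479556 want 22.6
yaw long 10.918895632728931
yaw short 10.763597458113065
```

The wrist view shows the stick's handle top at (288,201), square to the tool. The lid comes out at the right sizes (161/102 mm legs, yaw 10.8°). Next is the grasp.

Run:
```python
from h import *
q=quat(.19);x,y=.5395,-.3085
robot.move_linear([x,y,.18],q,vel=.15)
robot.move_linear([x,y,.118],q,vel=.08)
robot.set_gripper(0.0)
s=monitor.get_state();print(s["gripper_width"],s["finger_force"],s["force"],s["tool_pos"])
robot.move_linear([x,y,.29],q,vel=.1)
robot.dwell(.3)
s=monitor.get_state();print(s["time_s"],s["gripper_width"],s["finger_force"],s["force"],s["tool_pos"])
w=viewer.read_camera("wrist");b=viewer.read_camera("side");a=viewer.read_camera("scene")
cv2.imwrite("pics/g.png",np.hstack([w[100:400,80:480],cv2.resize(a[130:280,30:230],(400,300))]))
```

```text
0.271331418495777 59.05181407928467 [ 0.38446809 -0.52760513  2.44446374] [ 0.53990159 -0.3087734   0.11875204]
7.0333 0.2691466027314105 58.74815225601196 [ 0.3529613  -0.12948217 -0.89264604] [ 0.53947602 -0.30847129  0.28983419]
```

View pics/g.png

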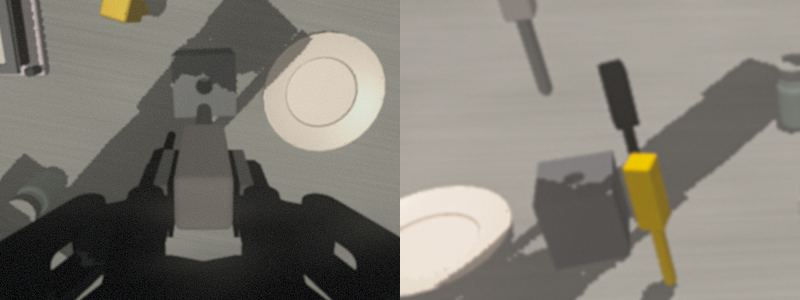

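The stick is out and gripped, and the holder is empty; the other sticks haven't moved. I'll go above the seam start and check the tip.

```bash
cat >> h.py <<'E'
L=.116; Y=.1894; lx=np.array([np.cos(Y),np.sin(Y)]); ly=np.array([-np.sin(Y),np.cos(Y)])
C=np.array([.5225,-.0697]); ST=C+.15*ly; EN=C+.09*lx
E
python3 - <<'E'
from h import *
print("lifted tip predicted",proj("scene",[.5395,-.3085,.174]),"seen ~102.5,178")
q=quat(.19)
robot.move_linear([*ST,.29],q,vel=.2)
robot.move_linear([*ST,.062+.003+L],q,vel=.12)
robot.dwell(.2)
s=monitor.get_state();tp=s["tool_pos"];print(s["time_s"],s["force"],tp,ST,Ro.from_quat(s["eef_rot"]).as_matrix()[:,2])
o=[]
tip=tp-[0,0,L]
for c in("scene","side","wrist"):
    i=viewer.read_camera(c).copy();u=proj(c,tip);print(c,u)
    x,y=np.round(u).astype(int);x0,y0=max(x-33,0),max(y-30,0);j=i[y0:y0+60,x0:x0+66]
    j=cv2.resize(np.clip(j*1.4,0,255).astype(np.uint8),(396,360),interpolation=cv2.INTER_CUBIC)
    if c!="wrist": cv2.drawMarker(j,(int((u[0]-x0+.5)*6),int((u[1]-y0+.5)*6)),(0,0,255),0,14,1)
    else: cv2.drawMarker(j,(int((u[0]-x0+.5)*6),int((u[1]-y0+.5)*6)),(0,0,255),0,14,1)
    o.append(cv2.resize(j,(264,240)))
cv2.imwrite("pics/tip.png",np.hstack(o))
E
```

```text
lifted tip predicted [103.69892299 176.88105805] seen ~102.5,178
10.5333 [ 0.58568543  0.19104995 -1.54066152] [0.49463299 0.07766718 0.18167494] [0.49425955 0.07761761] [ 1.44215105e-03  1.70023496e-04 -9.99998946e-01]
scene [317.41990455 203.32576008]
side [291.99516281 257.75031384]
wrist [283.3818815  206.67930037]
```

View pics/tip.png

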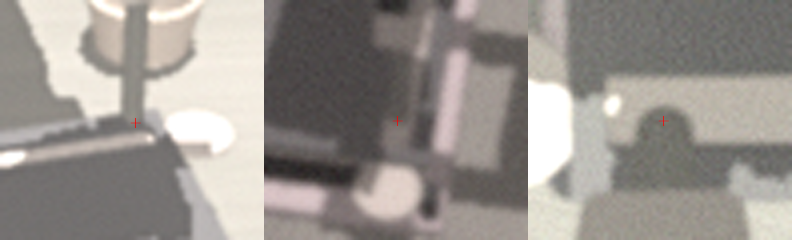

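Run:
```python
from h import *
q=quat(.19)
print(proj("wrist",[*ST,.052]))
for z in(.058,.055,.054,.053,.052,.051,.050,.049,.048):
    robot.move_linear([*ST,z+L],q,vel=.03);robot.dwell(.15)
    s=monitor.get_state();print(z,np.round(s["force"],2),np.round(s["tool_pos"]-[*ST,z+L],4))
    if s["force"][2]>1.6: break
print(s["time_s"])
```

```text
[283.35939815 203.10578262]
0.058 [-0.56  0.11 -1.86] [0.0001 0.     0.    ]
0.055 [ 0.29 -0.13 -0.78] [0. 0. 0.]
0.054 [-0.03 -0.47 -1.91] [0. 0. 0.]
0.053 [ 0.46  0.13 -1.04] [ 0. -0.  0.]
0.052 [ 0.45 -0.29 -0.44] [0.0001 0.     0.0002]
0.051 [ 0.31 -0.97  1.3 ] [0.0001 0.     0.0001]
0.05 [-0.12 -0.61  1.79] [0.0001 0.     0.0001]
13.6167
```

Run:
```python
from h import *
q=quat(.19);z=.048+L
robot.move_linear([*ST,z],q,vel=.02)
for n,P in dict(a=C+.1*ly,b=C+.05*ly,corner=C,c=C+.045*lx,end=EN).items():
    robot.move_linear([*P,z],q,vel=.015)
    s=monitor.get_state();f=s["force"]
    print(n,round(s["time_s"],1),np.round([f[:2]@lx,f[:2]@ly,f[2]],2),np.round(s["tool_pos"]-[*P,z],4),round(s["gripper_width"],3))
u=proj("wrist",[*P,.048]);i=viewer.read_camera("wrist");b=viewer.read_camera("scene")
print(u,proj("scene",[*P,.048]))
cv2.imwrite("pics/end.png",np.hstack([cv2.resize(i[160:260,220:350],(520,400)),cv2.resize(b[190:290,215:285],(280,400))]))
```

```text
a 17.4 [-0.16  1.65  1.09] [ 0. -0.  0.] 0.274
b 20.8 [0.68 1.65 1.95] [-0. -0. -0.] 0.271
corner 24.3 [-0.12  0.76  1.33] [ 0. -0.  0.] 0.275
c 27.5 [-1.25 -0.31  1.5 ] [ 0.     -0.      0.0001] 0.276
end 30.6 [-1.63  0.97  2.34] [-0.  0.  0.] 0.271
[283.35241699 206.76621858] [252.74148441 251.68581839]
```

View pics/end.png

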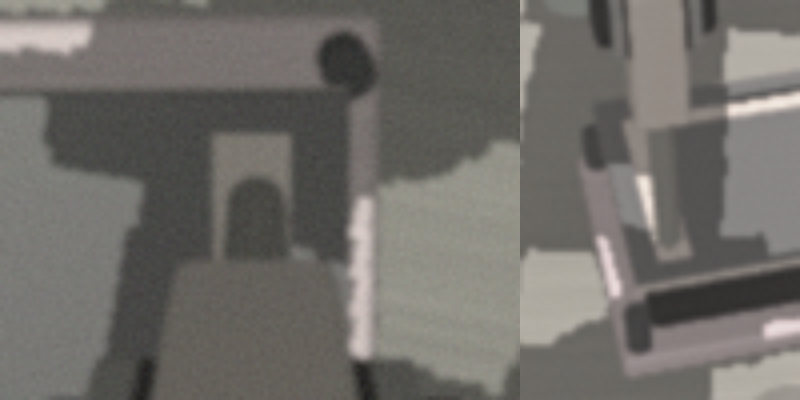

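Run:
```python
from h import *
q=quat(.19);D=np.array([.531,.257])
robot.move_linear([*EN,.19+L],q,vel=.12)
robot.move_linear([*D,.19+L],q,vel=.2)
robot.move_linear([*D,.150+L],q,vel=.1)
robot.dwell(.3)
s=monitor.get_state();tp=s["tool_pos"];print(s["time_s"],s["force"],tp)
tip=tp-[0,0,L];o=[]
for c in("scene","wrist"):
    i=viewer.read_camera(c).copy();u=proj(c,tip);f=proj(c,[*D,.136]);print(c,u,f)
    x0,y0=int(u[0])-50,int(u[1])-50
    j=cv2.resize(np.clip(i[y0:y0+100,x0:x0+100]*1.6,0,255).astype(np.uint8),(400,400),interpolation=cv2.INTER_CUBIC)
    for p,k in((u,(0,0,255)),(f,(0,255,0))):cv2.drawMarker(j,(int((p[0]-x0+.5)*4),int((p[1]-y0+.5)*4)),k,0,14,1)
    o.append(j)
cv2.imwrite("pics/dish.png",np.hstack(o))
```

```text
34.65 [ 8.41866966e-04  4.93373284e-02 -1.48763845e+00] [0.531234   0.25710194 0.26662423]
scene [418.66406046 174.63212045] [417.09121388 181.20009458]
wrist [283.37344833 206.7683123 ] [283.4439501  202.78491864]
```

View pics/dish.png

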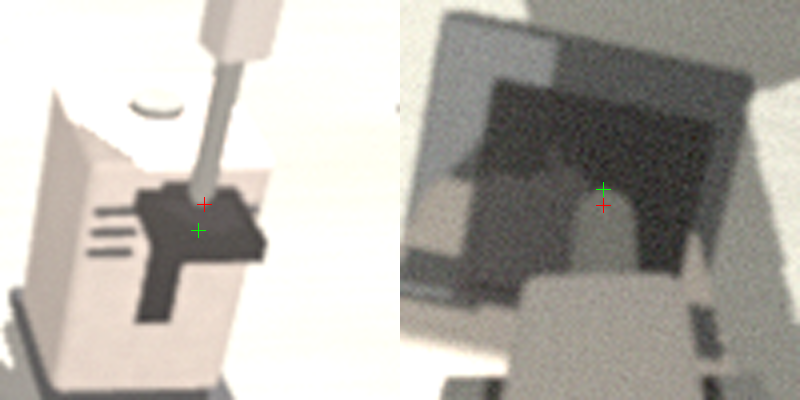

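The tip hangs over the middle of the dish, and the predicted floor point lies inside it. I'll press down slowly.

Run:
```python
from h import *
q=quat(.19);D=np.array([.531,.257])
for z in(.139,.137,.136,.135,.133,.130,.126,.123,.118,.113,.110,.106,.102,.101,.100,.0993):
    robot.move_linear([*D,z+L],q,vel=.03);
    if z>.133 or z<.103: robot.dwell(.15)
    s=monitor.get_state();print(z,round(136-1000*z,1),np.round(s["force"],1),np.round(s["tool_pos"]-[*D,z+L],4)[2])
robot.dwell(.3);f=[monitor.get_state()["force"][2]]
a=viewer.read_camera("scene");s=monitor.get_state();print(s["time_s"],s["force"],s["gripper_width"],s["finger_force"])
j=np.clip(cv2.resize(a[135:235,370:450],(480,600),interpolation=cv2.INTER_CUBIC)*1.3,0,255).astype(np.uint8)
cv2.imwrite("pics/lev.png",j)
```

```text
0.139 -3.0 [-0.1  0.4 -1.5] 0.0001
0.137 -1.0 [ 0.6 -0.2 -2. ] 0.0
0.136 0.0 [ 0.6 -0.1  2.3] 0.0004
0.135 1.0 [0.2 0.3 3.1] 0.0002
0.133 3.0 [ 0.1 -0.   3.4] 0.0001
0.13 6.0 [0.1 0.7 1.9] -0.0003
0.126 10.0 [ 0.6 -0.   4. ] -0.0002
0.123 13.0 [0.1 0.  4.8] 0.0001
0.118 18.0 [1.2 0.1 3.3] 0.0001
0.113 23.0 [0.4 0.6 5.5] 0.0003
0.11 26.0 [ 0.1 -0.7  5.7] 0.0005
0.106 30.0 [ 1.1 -0.2  6. ] 0.0004
0.102 34.0 [-0.4  0.9  4.7] 0.0002
0.101 35.0 [-0.   1.1  5.6] 0.0005
0.1 36.0 [-0.2  0.6  6.4] 0.0006
0.0993 36.7 [-0.3  0.2  6.4] 0.0006
40.8 [ 0.071378   -0.3564828   6.32881587] 0.26914301105743493 59.77120041847229
```

View pics/lev.png

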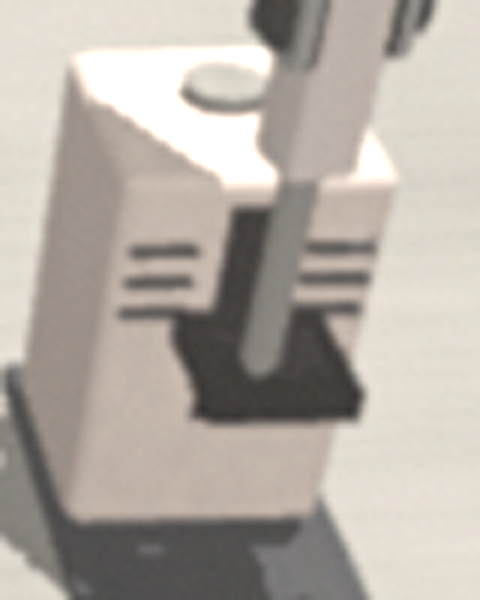

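Run:
```python
from h import *
q=quat(.19);D=np.array([.531,.257])
robot.move_linear([*D,.0987+L],q,vel=.01);F=[]
for _ in range(6): robot.dwell(.15);F.append(monitor.get_state()["force"][2])
s=monitor.get_state();print(np.round(F,1),s["tool_pos"][2]-L,s["time_s"])
robot.sign_off()
```

```text
[6.6 6.8 7.8 6.3 6.9 6.6] 0.09932142308813761 41.95
the job is handed in; nothing more can be done
```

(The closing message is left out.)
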